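# Damp check under the peg mug

## Robot

A 7-joint arm with a two-finger parallel gripper is mounted at the origin on the work surface. World frame = base frame: x ahead of the robot, y to its left, z up, the work surface at z = 0. Lengths are in m, angles in rad, forces in N, time in s.
With the tool pointing down it reaches from about 0.35 to 0.9 m from the base axis. Payload 7.2 kg.
Tool frame: the origin (TCP) lies on the centre line of the jaws, within the pads' length; the fingertips stand 14 mm ahead of it and the grasp point (between the pads) lies 5 mm behind it; z points along the fingers, y is the direction in which the jaws open and shut (so a half turn about z gives the same grasp; the last joint's range is limited). The gripper opens to 85 mm and grips with 20 to 120 N. Pads are 22 mm wide; open, the fingers measure 114 mm over their backs; the gripper's body (76 mm by 85 mm) begins 54 mm behind the grasp point. The pads swing forward as they close: fully open they stand 13 mm farther back than shut.
Start: joints at [1.209, 0.411, -0.013, 1.596, 0.006, 1.134, -0.082], TCP at [0.181, -0.598, 0.245] pointing down, gripper open.
Joint ranges: [-2.95, 2.95], [-0.29, 1.99], [-1.47, 1.44], [0.14, 2.54], [-1.03, 4.17], [0.13, 1.85], [-2.86, 2.86]. Speed limits (rad/s): [2.39, 2.39, 3.01, 3.01, 3.14, 3.14, 3.14].

## Interface

Orientations are given as a unit quaternion [x, y, z, w].
In Python, from station import read_state, snapshot, close_job gives the robot as it stands.
- The arm moves only by the tool servo_tool, never from a script. Its argument "targets" is a list of rows, each a list of 7 numbers: the shift along the tool's x, y, z in units of 0.5 m (1.0 is 0.5 m), then the turn, a rotation vector about the tool's x, y, z in units of 180 degrees (1.0 is 180 degrees), then the opening, from -1 (shut) to 1 (fully open). In form: [[tx, ty, tz, rx, ry, rz, hand], ...]. A call has 1 to 5 rows; each row is the pose to reach, as a shift and turn from the pose commanded when the call began, along the tool's axes at that moment, turning the shorter way round; what a row does not reach only later rows make up. A row lasts 1/10 s, in which the tool goes at most 50 mm and 8.59 degrees, less where a joint would pass 70% of its speed; a pose out of reach is approached as far as the arm can. A call with a number of a shift or a turn outside -1 to 1 is refused whole. A call with a gripper value outside its range is refused whole. The fingers move at their own pace and stop on an object; "force" is the grip in N (left out, the last holds). Time passes only in rows, so rows that repeat a pose let the fingers close. It gives the time, the measured TCP pose, the force and the opening at its end, in the units of the state.
- read_state(): the state, without advancing time (a new reading comes with each control period).
- snapshot(name): name is "side" or "top"; returns a dict with "pixels" (480x640x3 uint8, red, green, blue), "range_z" (480x640 float32, m along the optical axis (not along the pixel's ray), 0 where there is no reading), "fx", "fy", "cx", "cy" (pixels), "dist_coeffs" ([k1, k2, p1, p2, k3] as OpenCV has them; the pictures are not rectified), "world_from_camera" (4x4, takes a point from camera to world coordinates). Camera axes: x right, y down, z forward; pixel columns grow to the right and rows downward; lengths in m; the calibration is good to about 2 mm. A picture is of the moment at which its call begins.
- close_job(): hands the job in, once; it reports no verdict.
The state is a dict: "t": time; "joint_positions": joint angles; "dq": joint speeds; "joint_torque": joint torques, N m; "position": TCP position; "eef_rot": TCP orientation; "force": force on the tool from outside, world axes, zero at the start; "torque": the same for the moment, N m; "opening": opening from 0.0 (shut) to 1.0 (fully open).
Only numpy, scipy, OpenCV 4.12 (cv2) and the standard library are available. Lean on these libraries where they do the work, as an engineer would, in place of code of your own. Each camera call takes 0.05 s, during which the arm holds its last target. There are 200 camera calls.

## Task

On the laundry board, slide the mug of pegs along the surface, without lifting or tipping it, from the red ring until it stands inside the empty green ring, and let go of it. Then take the orange damp meter out of its grey stand and hold it upright with its steel tip on the red dot that the mug was covering, pressing lightly so that the spring tip is pushed about half-way in. Finish while still holding the meter there, steady; never press hard, and leave everything else where it is.

Things in the scene. Friction and masses are not known exactly. Their poses are not given: they have to be found in the camera images.
- mug: blue mug packed with upright wooden pegs (fixed in it), about 0.36 kg; 80 mm tall (pegs to 101), 72 mm across at the base, 80 at the rim; origin at the centre of its underside, z up. D-shaped handle on its own -x side: 11 mm bar in the mug's x-z plane, z 16 to 74 mm, out to x = -67.5 mm, 17 mm clear of the wall. Starts in the red ring over the dot
- mug_handle (a point): middle of the upright of the mug's handle, 61.5 mm from the mug's axis, 48 mm above its underside; the bar here is 11 mm thick and runs vertically, so it can be pinched from above across the mug's y axis
- home_center (a point): centre of the red dot (16 mm across), flush on the board at z = 0, in the middle of the painted red ring (inner diameter 104 mm, outer 116 mm); the spot to test; the mug hides it at the start
- park_center (a point): centre of the empty painted green ring (inner diameter 104 mm, outer 116 mm), flush on the board at z = 0; where the mug is to stand. It lies to the left or the right of the red ring, 0.15 to 0.36 m away; the straight way between them is clear
- table: the white painted board (work surface), top at z = 0
- stand: fixed grey plastic stand for the meter, 76 x 84 x 80 mm (x, y, z); origin at the centre of its underside, z up; its pocket (34 x 46 mm, 25 mm deep, open on top) holds the meter upright with 3 mm play all round, and a 24 mm square well below takes the nose and tip
- meter: orange damp meter, 0.13 kg, upright in the stand: shell 28 x 40 x 95 mm (x, y, z), dark top; origin at the centre of the shell's underside, z up. Below it a black tapered nose 28 mm long (20 mm across), then the steel spring tip, its end 44 mm below the origin when out. In the stand the origin is 55 mm above the board, the top 150 mm; above 80 mm it is free to grip
- tip (a point): the very end of the meter's steel spring tip (7 mm ball), on the meter's z axis; it moves with the spring tip
- spring_tip (a joint): how far the spring tip is pushed into the meter (m): 0 is fully out, 0.012 fully in; half-way 0.006. Starting to move it takes about 1.2 N, half-way 3.6 N, fully in 6 N (400 N/m)
- jug: closed yellow bleach jug with blue cap, 75 x 110 x 222 mm; origin under its centre; leave alone
- lint_comb: stainless steel lint comb lying flat, about 45 x 185 x 12 mm, long side along its y; leave alone
- clear_box: small closed clear box with a blue latch, 90 x 113 x 54 mm; origin under its centre; leave alone
- stain_jar: amber jar with white cap, 72 mm across, 90 mm tall; origin under its centre; leave alone
- scrub_brush: small brush lying flat along its own x; leave alone

How it is judged:
On the way, in this order (a step that is already met when the one before it is completed fails the run):
1. the mug stands inside the green ring, upright, let go (horizontal distance between mug and park_center below 0.016 m and height (world z) of mug below 0.003 m and angle between mug's own z axis and vertical below 0.05 rad and linear speed of mug below 0.02 m/s and contact force between the fingers and mug below 0.1 N), for 0.2 s.
2. the meter is gripped and clear of its stand (z of meter in the frame of stand above 0.085 m and contact force between the fingers and meter above 1 N), for 0.1 s.
At the end, for the whole second after the job is handed in: The meter is still gripped, steady and within 0.12 rad of upright, its tip within 8 mm of the centre of the red dot and pressed on the board with 1 to 8 N so that the spring tip is 3 to 9 mm in; the mug stands untouched and upright within 16 mm of the centre of the green ring (horizontal distance between tip and home_center below 0.008 m and angle between meter's own z axis and vertical below 0.12 rad and value of joint spring_tip between 0.003 and 0.009 m and contact force between meter and table between 1 and 8 N and contact force between the fingers and meter above 1 N and linear speed of meter below 0.02 m/s and contact force between each of meter, the fingers and mug below 0.1 N and contact force between meter and stand below 0.1 N and horizontal distance between mug and park_center below 0.016 m and height (world z) of mug below 0.003 m and angle between mug's own z axis and vertical below 0.05 rad); the arm keeps its last pose, push and grip.
It fails at once if the mug is lifted (height (world z) of mug above 0.008 m).
It fails at once if the mug is tipped (angle between mug's own z axis and vertical above 0.25 rad).
It fails at once if the meter is pressed hard or knocked on the board (contact force between meter and table above 20 N).
It fails at once if a bystander is disturbed (distance of any of jug, lint_comb, clear_box, stain_jar, scrub_brush from where it was at the start of the episode above 0.02 m).
It also fails if it takes over 61 s, if anything falls off the work surface, if the arm or the gripper's body presses on something with over 40 N, if the wrist force passes 120 N, or if a joint passes its speed limit or range.

## Working session

There is one attempt and no reset: what is moved stays moved. The work goes in short steps, Python scripts to look and compute and a tool call to move; the robot and the scene stay as the last step left them, time stands still between calls to the robot, and variables do not carry over. Pictures are saved under pics/ and viewed, about 8 in all and at most 12, crops included, and the job is handed in when it is done.

Besides the shell and the picture viewer there is one more tool, called after ">>>" as name([rows], argument=value, ...), one row to a line, values as JSON. servo_tool: Moves the arm, as the interface text tells. Shifts and turns lie within -1 to 1; 1 stands for 0.5 m of shift or 180 degrees of turn. Its arguments: {"type":"object","properties":{"targets":{"type":"array"},"force":{"type":"number"}},"required":["targets"]}

```bash
ls; mkdir -p pics
cat > h.py <<'E'
import numpy as np, cv2, json
from scipy.spatial.transform import Rotation as R
from station import read_state, snapshot, close_job
def snap(n, f):
    s=snapshot(n); cv2.imwrite('pics/'+f+'.png', s['pixels'][:,:,::-1]); np.savez('pics/'+f+'.npz',**{k:np.asarray(v) for k,v in s.items()}); return s
def cloud(s):
    K=np.array([[s['fx'],0,s['cx']],[0,s['fy'],s['cy']],[0,0,1]],float)
    v,u=np.mgrid[:480,:640]; p=np.stack([u.ravel(),v.ravel()],1).astype(np.float64)
    q=cv2.undistortPoints(p[:,None],K,np.array(s['dist_coeffs'],float))[:,0]
    z=np.asarray(s['range_z']).ravel()[:,None]; T=np.array(s['world_from_camera'])
    P=np.hstack([q*z,z])@T[:3,:3].T+T[:3,3]; P[z[:,0]==0]=np.nan
    return P.reshape(480,640,3)
def ray0(s,uv,h=0.):
    K=np.array([[s['fx'],0,s['cx']],[0,s['fy'],s['cy']],[0,0,1]],float)
    q=cv2.undistortPoints(np.array(uv,float).reshape(-1,1,2),K,np.array(s['dist_coeffs'],float))[:,0]
    T=np.array(s['world_from_camera']); d=np.hstack([q,np.ones((len(q),1))])@T[:3,:3].T
    return T[:3,3]+d*((h-T[2,3])/d[:,2])[:,None]
def load(f): 
    return dict(np.load('pics/'+f+'.npz'))
E
python3 - <<'E'
from h import *
for n in('top','side'):
    s=snap(n,n+'0'); print(n,s['fx'],np.array(s['world_from_camera']).round(3).tolist())
st=read_state(); print(st)
E
```

```text
pics
top 614.0249485313934 [[0.021, -0.997, 0.069, 0.481], [-1.0, -0.021, 0.002, -0.071], [-0.001, -0.069, -0.998, 1.306], [0.0, 0.0, 0.0, 1.0]]
side 586.1752963841395 [[-0.933, -0.279, 0.227, 0.276], [-0.36, 0.728, -0.583, 0.735], [-0.002, -0.626, -0.78, 1.135], [0.0, 0.0, 0.0, 1.0]]
{'t': 0.1, 'joint_positions': array([ 1.20880744,  0.4118686 , -0.01270369,  1.59696637,  0.00558597,
        1.1342991 , -0.08218   ]), 'dq': array([ 0.00141115,  0.00056924, -0.00192667, -0.00318733,  0.00051929,
        0.00098532, -0.00054316]), 'joint_torque': array([ 3.06709924e-03, -6.01827979e+01,  6.84610829e-01, -3.00087082e+01,
        1.40799602e-02,  6.50487462e-03,  2.78693130e-05]), 'position': array([ 0.18082727, -0.59781919,  0.24450439]), 'eef_rot': array([ 9.89227873e-01,  1.46381857e-01, -1.57921630e-04, -7.36252463e-04]), 'force': array([0.5953109 , 0.18392275, 0.13205559]), 'torque': array([ 0.02634305, -0.00905178, -0.04366924]), 'opening': 0.9961199899959501}
```

View pics/top0.png

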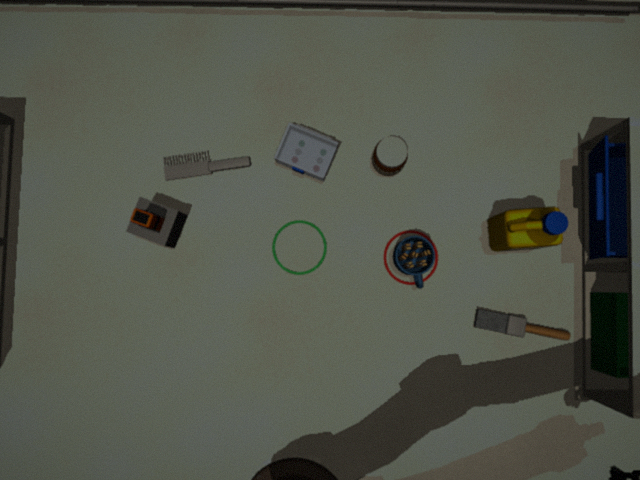

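View pics/side0.png

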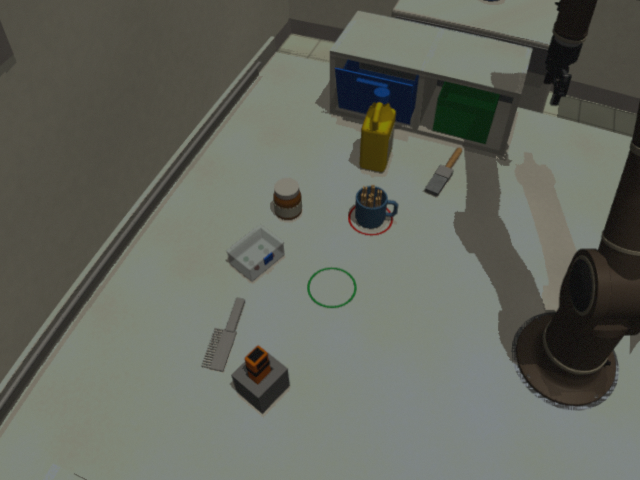

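The top view shows the green ring at (300,247), the red ring at (411,257), the mug with its handle pointing to the robot at (418,282), and the stand at (160,220) with the meter top at (145,217). Red to green is a slide to +y. The side view agrees with this.

```bash
cat > m.py <<'E'
from h import *
def ring(s,kind,roi):
    hsv=cv2.cvtColor(s['pixels'],cv2.COLOR_RGB2HSV); H,S,V=[hsv[...,i].astype(int) for i in range(3)]
    m=(S>110)&(V>50)&(((H<6)|(H>174)) if kind=='r' else ((H>45)&(H<80)))
    u0,u1,v0,v1=roi; k=np.zeros_like(m);k[v0:v1,u0:u1]=1; v,u=np.nonzero(m&k)
    P=ray0(s,np.stack([u,v],1))[:,:2]
    A=np.c_[2*P,np.ones(len(P))]; 
    for i in range(4):
        x=np.linalg.lstsq(A,(P**2).sum(1),rcond=None)[0]; r=np.sqrt(x[2]+x[0]**2+x[1]**2)
        d=abs(np.linalg.norm(P-x[:2],axis=1)-.055); k=d<.008
        if k.sum()>50: P=P[k];A=A[k]
    return x[:2].round(4),r.round(4),len(P)
E
python3 - <<'E'
from m import *
for n,rr,gr in(('top0',(375,450,225,295),(265,335,215,280)),('side0',(340,402,190,240),(300,362,260,312))):
    s=load(n); P=cloud(s); print(n,'red',ring(s,'r',rr),'green',ring(s,'g',gr))
    z=P[...,2]
    hsv=cv2.cvtColor(s['pixels'],cv2.COLOR_RGB2HSV); 
    for name,c in(('mug',(0.45,-0.21)),('stand',(.52,.3))):
        w=np.linalg.norm(P[...,:2]-c,axis=-1)<.12
        for lo,hi in((.02,.07),(.07,.084),(.084,.11),(.11,.14),(.14,.17)):
            m=w&(z>lo)&(z<hi)
            if m.sum()>12:
                q=P[m]; rc=cv2.minAreaRect((q[:,:2]*1000).astype(np.float32)); print(name,lo,hi,m.sum(),q.mean(0).round(4),np.array(rc[0]).round(1),np.array(rc[1]).round(1),round(rc[2],1))
    # table level
    t=P[(abs(z)<.02)]; print('table z',np.median(t[:,2]))
s=load('top0'); t=s['pixels']
cv2.imwrite('pics/crop.png',np.hstack([cv2.resize(t[185:255,110:210],(400,280),interpolation=2),cv2.resize(t[220:300,370:470],(350,280),interpolation=2)])[:,:,::-1])
P=cloud(s); m=(np.linalg.norm(P[...,:2]-np.array([.45,-.21]),axis=-1)<.13)&(P[...,2]>.05)&(P[...,2]<.085)
q=P[m]; q=q[q[:,0].argsort()]; print(q[:30].round(3).tolist())
E
```

```text
top0 red (array([ 0.5357, -0.2349]), np.float64(0.0553), 380) green (array([0.5521, 0.0025]), np.float64(0.0551), 349)
mug 0.02 0.07 348 [ 0.524  -0.2368  0.0466] [ 523.  -228.2] [76.2 86.6] 72.5
mug 0.07 0.084 309 [ 0.523  -0.2333  0.078 ] [ 528.3 -229.9] [78.9 80.5] 64.4
mug 0.084 0.11 191 [ 0.5369 -0.2328  0.0934] [ 532.1 -232.7] [72.5 65.5] 79.2
stand 0.02 0.07 281 [0.5838 0.2616 0.0474] [581.7 280.2] [69.8 72.6] 87.2
stand 0.07 0.084 1034 [0.5918 0.2895 0.08  ] [594.5 295.7] [86.7 76.2] 70.9
stand 0.084 0.11 141 [0.591  0.285  0.0894] [594.2 293.8] [81.3 75.6] 71.1
stand 0.11 0.14 83 [0.5893 0.2785 0.1238] [599.  285.6] [44.8 24.4] 26.5
stand 0.14 0.17 326 [0.5937 0.2941 0.1502] [594.  295.2] [41.1 28.7] 71.0
table z 0.0010519863606118784
side0 red (array([ 0.5347, -0.2333]), np.float64(0.055), 140) green (array([0.5513, 0.0036]), np.float64(0.055), 197)
mug 0.02 0.07 633 [ 0.5208 -0.2197  0.0477] [ 520.3 -224.9] [80.1 89.3] 72.3
mug 0.07 0.084 317 [ 0.5266 -0.2247  0.0763] [ 531.4 -229.1] [82.7 76.9] 59.5
mug 0.084 0.11 150 [ 0.5382 -0.2286  0.091 ] [ 536.  -230.9] [58.6 54.3] 
[... 423 characters left out ...]
 0.055], [0.473, -0.246, 0.059], [0.473, -0.247, 0.065], [0.473, -0.248, 0.069], [0.473, -0.25, 0.069], [0.475, -0.244, 0.059], [0.475, -0.245, 0.066], [0.475, -0.246, 0.07], [0.475, -0.249, 0.063], [0.475, -0.251, 0.066], [0.475, -0.253, 0.065], [0.477, -0.243, 0.051], [0.477, -0.243, 0.063], [0.477, -0.244, 0.07], [0.477, -0.246, 0.072], [0.477, -0.248, 0.073], [0.477, -0.251, 0.063], [0.477, -0.253, 0.065], [0.479, -0.242, 0.074], [0.479, -0.244, 0.067], [0.479, -0.246, 0.071], [0.479, -0.247, 0.077], [0.479, -0.249, 0.077], [0.479, -0.252, 0.069], [0.481, -0.242, 0.071], [0.481, -0.244, 0.072], [0.481, -0.246, 0.073], [0.481, -0.247, 0.075], [0.481, -0.25, 0.072], [0.481, -0.253, 0.067]]
```

View pics/crop.png

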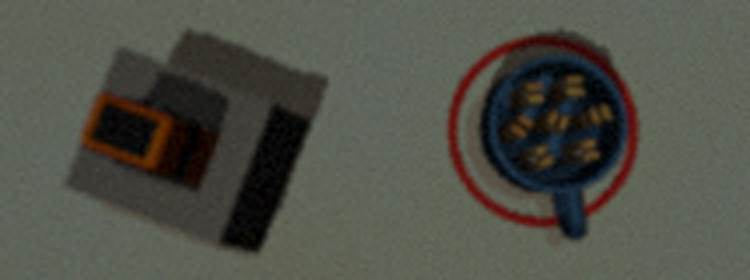

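Mug 1–2 mm off the red centre, handle at yaw of about 14°, and the meter's long axis is at about 71°. Next I'll fit the mug and handle and add a move calculator.

```bash
cat >> m.py <<'E'
def mugfit(s,c):
    """returns centre(xy), handle yaw(deg), from points near rim height (fixed radius 40 fit)"""
    from scipy.optimize import least_squares
    P=cloud(s); z=P[...,2]; d=P[...,:2]-c; r=np.linalg.norm(d,axis=-1)
    blue=s['pixels'][...,2].astype(int)-s['pixels'][...,0]>8
    q=P[(r<.06)&(z>.074)&(z<.086)&blue][:,:2]
    f=lambda p:np.linalg.norm(q-p,axis=1)-.0385
    x=least_squares(f,c,loss='soft_l1',f_scale=.002).x
    d=P[...,:2]-x; r=np.linalg.norm(d,axis=-1)
    h=P[(r>.047)&(r<.072)&(z>.04)&(z<.08)]; hm=h[:,:2].mean(0) if len(h) else x
    return x.round(4),len(q),hm.round(4),len(h),np.degrees(np.arctan2(*(x-hm)[::-1])).round(1)
def go(p,yaw,quiet=0):
    st=read_state(); Rt=R.from_quat(st['eef_rot']); y=np.radians(yaw)
    Rg=R.from_matrix([[np.cos(y),np.sin(y),0],[np.sin(y),-np.cos(y),0],[0,0,-1]])
    d=Rt.inv().apply(np.array(p)-st['position'])/.5; w=(Rt.inv()*Rg).as_rotvec()/np.pi
    X=Rt.as_matrix()[:,0]; print('t',round(st['t'],2),'pos',st['position'].round(4),'yaw',np.degrees(np.arctan2(X[1],X[0])).round(1),'tilt z',Rt.as_matrix()[:,2].round(3),'F',st['force'].round(2),'open',round(st['opening'],3))
    print('  ->',p,yaw,'shift',d.round(4),'rot',w.round(4))
E
python3 - <<'E'
from m import *
for n in('top0','side0'):
    print(mugfit(load(n),np.array([.534,-.232])))
go([.474,-.248,.19],14)
E
```

```text
(array([ 0.5362, -0.2336]), 254, array([ 0.481 , -0.2463]), 58, np.float64(12.9))
(array([ 0.5347, -0.2306]), 159, array([ 0.4767, -0.2413]), 55, np.float64(10.5))
t 0.1 pos [ 0.1808 -0.5978  0.2445] yaw 16.8 tilt z [-0.001  0.001 -1.   ] F [0.6  0.18 0.13] open 0.996
  -> [0.474, -0.248, 0.19] 14 shift [ 0.7639 -0.4997  0.1097] rot [-0.0005  0.      0.0157]
```

>>> servo_tool([
  [0.076,-0.05,0.011,0,0,0.0,1],
  [0.153,-0.1,0.022,0,0,0.005,1],
  [0.23,-0.15,0.033,0,0,0.01,1],
  [0.306,-0.2,0.044,0,0,0.015,1],
  [0.383,-0.25,0.055,0,0,0.02,1],
])

```text
t: 0.6
position: [0.3288, -0.4215, 0.2174]
eef_rot: [0.993, 0.115, -0.0, -0.0]
force: [2.1, -1.0, 0.3]
opening: 1.002
```

>>> servo_tool([
  [0.09,-0.055,0.011,0,0,0,1],
  [0.18,-0.115,0.022,0,0,0,1],
  [0.26,-0.165,0.033,0,0,0,1],
  [0.34,-0.22,0.044,0,0,0,1],
  [0.383,-0.25,0.055,0,0,0,1],
])

```text
t: 1.1
position: [0.4883, -0.2536, 0.19]
eef_rot: [0.993, 0.117, 0.0, -0.001]
force: [-0.1, -0.3, -0.5]
opening: 1.0
```

```bash
python3 -c "
from m import *
go([.475,-.246,.055],12)"
```

```text
t 1.1 pos [ 0.4883 -0.2536  0.19  ] yaw 13.5 tilt z [ 0.001  0.001 -1.   ] F [-0.12 -0.3  -0.48] open 1.0
  -> [0.475, -0.246, 0.055] 12 shift [-0.0227 -0.0207  0.2699] rot [-0.0004 -0.0004  0.0081]
```

>>> servo_tool([
  [-0.023,-0.021,0.0,0,0,0.008,0.2],
  [-0.023,-0.021,0.08,0,0,0.008,0],
  [-0.023,-0.021,0.15,0,0,0.008,0],
  [-0.023,-0.021,0.21,0,0,0.008,0],
  [-0.023,-0.021,0.21,0,0,0.008,0],
])

```text
t: 1.6
position: [0.4695, -0.2487, 0.0816]
eef_rot: [0.995, 0.103, -0.003, -0.002]
force: [0.2, -0.0, 0.0]
opening: 0.502
```

```bash
python3 -c "
from m import *
go([.475,-.246,.055],12)
t=snap('top','t1')['pixels'];s=snap('side','s1')['pixels']
cv2.imwrite('pics/c1.png',np.hstack([cv2.resize(t[200:320,350:470],(400,400)),cv2.resize(s[130:250,320:440],(400,400))])[:,:,::-1])"
```

```text
t 1.6 pos [ 0.4695 -0.2487  0.0816] yaw 11.8 tilt z [-0.007  0.003 -1.   ] F [ 0.21 -0.03  0.  ] open 0.502
  -> [0.475, -0.246, 0.055] 12 shift [ 0.0121 -0.0028  0.0531] rot [-0.0015  0.0019 -0.001 ]
```

View pics/c1.png

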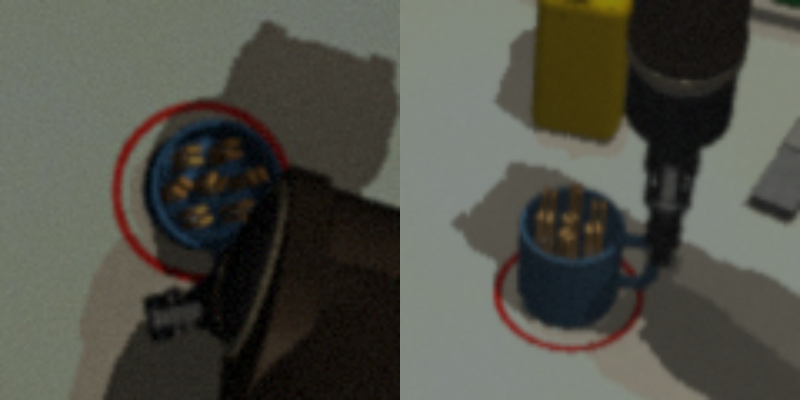

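The crop shows the fingers above the handle, straddling it on the outer side, with the mug undisturbed. I'll go down and re-check the position before closing.

>>> servo_tool([
  [0.005,0,0.02,0,0,0,0],
  [0.008,0,0.04,0,0,0,0],
  [0.008,0,0.058,0,0,0,0],
  [0.008,0,0.058,0,0,0,0],
  [0.008,0,0.058,0,0,0,0],
])

```text
t: 2.2
position: [0.476, -0.2491, 0.0561]
eef_rot: [0.995, 0.103, -0.0, -0.0]
force: [-0.1, 0.0, -0.3]
opening: 0.498
```

```bash
python3 -c "
from m import *
go([.475,-.246,.055],12)"
```

```text
t 2.2 pos [ 0.476  -0.2491  0.0561] yaw 11.8 tilt z [-0.001  0.    -1.   ] F [-0.14  0.02 -0.29] open 0.498
  -> [0.475, -0.246, 0.055] 12 shift [-0.0007 -0.0065  0.0022] rot [-0.0001  0.0002 -0.0011]
```

>>> servo_tool([
  [0,-0.007,0.001,0,0,0,-0.3],
  [0,-0.007,0.001,0,0,0,-0.6],
  [0,-0.007,0.001,0,0,0,-1],
  [0,-0.007,0.001,0,0,0,-1],
  [0,-0.007,0.001,0,0,0,-1],
], force=40)

```text
t: 2.7
position: [0.4756, -0.2457, 0.0561]
eef_rot: [0.995, 0.103, 0.0, 0.0]
force: [-2.1, 1.3, 4.9]
opening: 0.116
```

>>> servo_tool([
  [0,0,0,0,0,0,-1],
  [0,0,0,0,0,0,-1],
  [0,0,0,0,0,0,-1],
])

```text
t: 3.0
position: [0.4755, -0.2457, 0.0561]
eef_rot: [0.995, 0.103, 0.0, 0.0]
force: [-2.8, 1.6, 5.8]
opening: 0.112
```

```bash
python3 -c "
from m import *
go([.4753+.0165,-.246+.236,.055],12)
t=snap('top','t2');s=snap('side','s2')
for q in(t,s): print(mugfit(q,np.array([.534,-.232])))"
```

```text
t 3.0 pos [ 0.4755 -0.2457  0.0561] yaw 11.8 tilt z [ 0. -0. -1.] F [-2.82  1.63  5.85] open 0.112
  -> [0.4918, -0.010000000000000009, 0.055] 12 shift [ 0.1282 -0.4548  0.0023] rot [ 0.     -0.0001 -0.0011]
(array([ 0.5356, -0.234 ]), 150, array([ 0.5356, -0.234 ]), 0, np.float64(0.0))
(array([ 0.5344, -0.2299]), 140, array([ 0.4734, -0.2288]), 52, np.float64(-1.1))
```

>>> servo_tool([
  [0,0,-0.001,0,0,0,-1],
  [0,0,-0.001,0,0,0,-1],
  [0.008,-0.03,-0.001,0,0,0,-1],
  [0.015,-0.055,-0.001,0,0,0,-1],
  [0.022,-0.08,-0.001,0,0,0,-1],
])

```text
t: 3.6
position: [0.4782, -0.2041, 0.0564]
eef_rot: [0.995, 0.102, 0.0, 0.0]
force: [-0.2, -2.6, 1.4]
opening: 0.116
```

```bash
python3 -c "
from m import *
go([.4753+.0165,-.246+.236,.056],12)
t=snap('top','t3');s=snap('side','s3')
for q in(t,s): print(mugfit(q,np.array([.537,-.19])))
cv2.imwrite('pics/c3.png',np.hstack([cv2.resize(t['pixels'][190:310,330:450],(400,400)),cv2.resize(s['pixels'][140:260,320:440],(400,400))])[:,:,::-1])"
```

```text
t 3.6 pos [ 0.4782 -0.2041  0.0564] yaw 11.7 tilt z [ 0.    -0.001 -1.   ] F [-0.24 -2.65  1.43] open 0.116
  -> [0.4918, -0.010000000000000009, 0.056] 12 shift [ 0.1057 -0.3746  0.0005] rot [ 0.0002 -0.0001 -0.0014]
(array([ 0.5382, -0.193 ]), 157, array([ 0.5382, -0.193 ]), 0, np.float64(0.0))
(array([ 0.5376, -0.1863]), 161, array([ 0.4747, -0.1836]), 47, np.float64(-2.5))
```

View pics/c3.png

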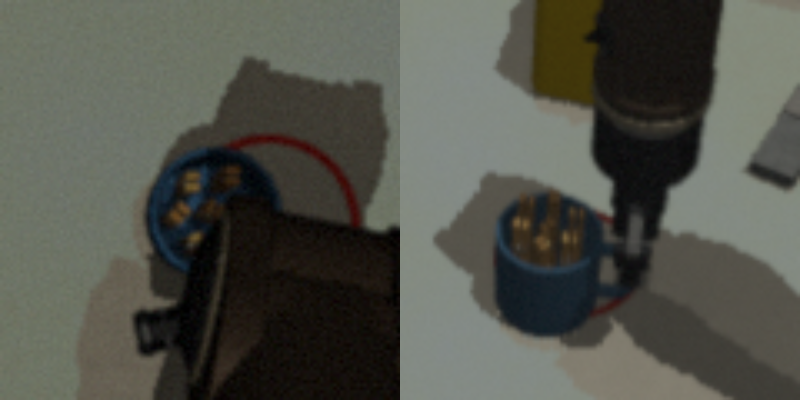

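The mug follows the hand upright, with no visible lag or twist. I'll continue the slide.

>>> servo_tool([
  [0.01,-0.036,0,0,0,0,-1],
  [0.021,-0.075,0,0,0,0,-1],
  [0.032,-0.113,0,0,0,0,-1],
  [0.043,-0.15,0,0,0,0,-1],
  [0.053,-0.188,0,0,0,0,-1],
])

```text
t: 4.2
position: [0.4849, -0.107, 0.0564]
eef_rot: [0.995, 0.102, 0.0, 0.0]
force: [0.8, -3.5, 1.4]
opening: 0.114
```

>>> servo_tool([
  [0.01,-0.036,0,0,0,0,-1],
  [0.021,-0.073,0,0,0,0,-1],
  [0.03,-0.105,0,0,0,0,-1],
  [0.038,-0.13,0,0,0,0,-1],
  [0.042,-0.145,0,0,0,0,-1],
])

```text
t: 4.7
position: [0.4907, -0.0309, 0.0563]
eef_rot: [0.995, 0.103, -0.0, 0.0]
force: [-0.1, -4.2, 1.2]
opening: 0.114
```

>>> servo_tool([
  [0,0,0,0,0,0,-1],
  [0,0,0,0,0,0,-1],
])

```text
t: 4.9
position: [0.4906, -0.0313, 0.0562]
eef_rot: [0.995, 0.103, 0.0, -0.0]
force: [0.4, 0.9, -0.0]
opening: 0.115
```

```bash
python3 -c "
from m import *
go([.4753+.0165,-.246+.236,.056],12)
t=snap('top','t4');s=snap('side','s4')
for q in(t,s): print(mugfit(q,np.array([.55,-.012])))
cv2.imwrite('pics/c4.png',np.hstack([cv2.resize(t['pixels'][190:310,240:360],(400,400)),cv2.resize(s['pixels'][190:330,270:410],(400,400))])[:,:,::-1])"
```

```text
t 4.9 pos [ 0.4906 -0.0313  0.0562] yaw 11.8 tilt z [ 0.  0. -1.] F [ 0.4   0.86 -0.02] open 0.115
  -> [0.4918, -0.010000000000000009, 0.056] 12 shift [ 0.0111 -0.0412  0.0004] rot [-0.0001 -0.     -0.0009]
(array([ 0.5501, -0.0194]), 108, array([ 0.5501, -0.0194]), 0, np.float64(0.0))
(array([ 0.5503, -0.0168]), 186, array([ 0.4874, -0.015 ]), 34, np.float64(-1.7))
```

View pics/c4.png

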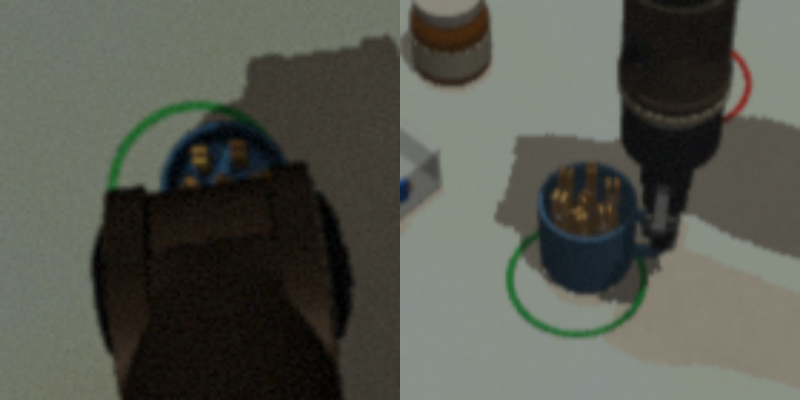

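The mug is now 21 mm short of the green centre. I'll finish the slide, then release gently and rise straight up.

>>> servo_tool([
  [0.006,-0.021,0,0,0,0,-1],
  [0.011,-0.042,0,0,0,0,-1],
  [0.011,-0.042,0,0,0,0,-1],
  [0.011,-0.042,0,0,0,0,-1],
], force=20)

```text
t: 5.4
position: [0.4916, -0.0096, 0.0562]
eef_rot: [0.995, 0.103, -0.0, -0.0]
force: [0.0, 1.6, -0.9]
opening: 0.112
```

>>> servo_tool([
  [0,0,0,0,0,0,-0.6],
  [0,0,0,0,0,0,-0.4],
  [0,0,0,0,0,0,-0.1],
  [0,0,0,0,0,0,0],
  [0,0,0,0,0,0,0],
])

```text
t: 5.9
position: [0.4916, -0.0101, 0.0563]
eef_rot: [0.995, 0.103, -0.0, 0.0]
force: [-0.4, 0.2, -0.2]
opening: 0.501
```

```bash
python3 -c "
from m import *
go([.4753+.0165,-.246+.236,.25],12)
t=snap('top','t5');s=snap('side','s5')
for q in(t,s): print(mugfit(q,np.array([.55,.002])))"
```

```text
t 5.9 pos [ 0.4916 -0.0101  0.0563] yaw 11.8 tilt z [-0. -0. -1.] F [-0.36  0.22 -0.19] open 0.501
  -> [0.4918, -0.010000000000000009, 0.25] 12 shift [ 4.000e-04 -1.000e-04 -3.874e-01] rot [ 0.      0.     -0.0012]
(array([0.5508, 0.0023]), 96, array([0.5508, 0.0023]), 0, np.float64(0.0))
(array([0.5511, 0.0053]), 194, array([0.4882, 0.0231]), 19, np.float64(-15.9))
```

Mug within 2 mm of the green centre. Rising.

>>> servo_tool([
  [0,0,-0.05,0,0,0,0],
  [0,0,-0.13,0,0,0,0],
  [0,0,-0.22,0,0,0,0],
  [0,0,-0.31,0,0,0,0],
  [-0.05,0,-0.4,0,0,0,1],
])

```text
t: 6.5
position: [0.4693, -0.0143, 0.2571]
eef_rot: [0.995, 0.103, 0.001, -0.0]
force: [0.4, 0.1, -0.1]
opening: 0.653
```

```bash
python3 -c "
from m import *
go([.593,.297,.25],71)
t=snap('top','t6');s=snap('side','s6')
for q in(t,s): print(mugfit(q,np.array([.55,.002])))
for q,roi in((t,(375,450,225,295)),(s,(340,402,190,240))): print('red',ring(q,'r',roi))
"
```

```text
t 6.5 pos [ 0.4693 -0.0143  0.2571] yaw 11.9 tilt z [ 0.002  0.001 -1.   ] F [ 0.37  0.11 -0.1 ] open 0.653
  -> [0.593, 0.297, 0.25] 71 shift [ 0.3699 -0.5585  0.0153] rot [ 3.000e-04 -7.000e-04 -3.286e-01]
(array([0.5511, 0.0022]), 142, array([0.5511, 0.0022]), 0, np.float64(0.0))
(array([0.5509, 0.0047]), 198, array([ 0.4937, -0.0052]), 68, np.float64(9.9))
red (array([ 0.5357, -0.2347]), np.float64(0.0552), 420)
red (array([ 0.5348, -0.2336]), np.float64(0.055), 173)
```

>>> servo_tool([
  [0.05,-0.075,0,0,0,-0.04,1],
  [0.1,-0.15,0,0,0,-0.08,1],
  [0.15,-0.225,0,0,0,-0.12,1],
  [0.2,-0.3,0,0,0,-0.16,1],
  [0.25,-0.375,0.015,0,0,-0.2,1],
])

```text
t: 7.1
position: [0.5528, 0.196, 0.2476]
eef_rot: [0.913, 0.407, 0.001, 0.0]
force: [1.4, -0.9, -0.2]
opening: 1.002
```

```bash
python3 -c "
from m import *
go([.593,.297,.25],71)"
```

```text
t 7.1 pos [0.5528 0.196  0.2476] yaw 48.1 tilt z [ 0.001  0.    -1.   ] F [ 1.38 -0.93 -0.24] open 1.002
  -> [0.593, 0.297, 0.25] 71 shift [ 0.2041 -0.0752 -0.0045] rot [ 0.0003 -0.0003 -0.1274]
```

>>> servo_tool([
  [0.08,-0.03,0,0,0,-0.045,1],
  [0.15,-0.055,0,0,0,-0.09,1],
  [0.204,-0.075,0,0,0,-0.127,1],
  [0.204,-0.075,0,0,0,-0.127,1],
  [0.204,-0.075,0,0,0,-0.127,1],
])

```text
t: 7.6
position: [0.5922, 0.2951, 0.246]
eef_rot: [0.816, 0.578, -0.001, -0.0]
force: [0.1, -0.3, 0.7]
opening: 0.999
```

```bash
python3 -c "
from m import *
go([.593,.2965,.115],71)"
```

```text
t 7.6 pos [0.5922 0.2951 0.246 ] yaw 70.6 tilt z [-0.002 -0.001 -1.   ] F [ 0.09 -0.34  0.71] open 0.999
  -> [0.593, 0.2965, 0.115] 71 shift [0.0035 0.0011 0.262 ] rot [-0.0005  0.0004 -0.002 ]
```

>>> servo_tool([
  [0.004,0.001,0.07,0,0,-0.002,1],
  [0.004,0.001,0.14,0,0,-0.002,0.7],
  [0.004,0.001,0.21,0,0,-0.002,0.3],
  [0.004,0.001,0.262,0,0,-0.002,0.3],
  [0.004,0.001,0.262,0,0,-0.002,0.3],
])

```text
t: 8.1
position: [0.5917, 0.2932, 0.1124]
eef_rot: [0.815, 0.58, -0.004, 0.0]
force: [-0.7, -0.1, -0.0]
opening: 0.644
```

```bash
python3 -c "
from m import *
go([.593,.2965,.115],71)
t=snap('top','t7');s=snap('side','s7')
cv2.imwrite('pics/c7.png',np.hstack([cv2.resize(t['pixels'][160:280,90:210],(400,400)),cv2.resize(s['pixels'][290:430,190:330],(400,400))])[:,:,::-1])"
```

```text
t 8.1 pos [0.5917 0.2932 0.1124] yaw 70.9 tilt z [-0.006 -0.005 -1.   ] F [-0.7  -0.09 -0.02] open 0.644
  -> [0.593, 0.2965, 0.115] 71 shift [ 0.0071  0.0002 -0.0053] rot [-0.0014  0.002  -0.0008]
```

View pics/c7.png

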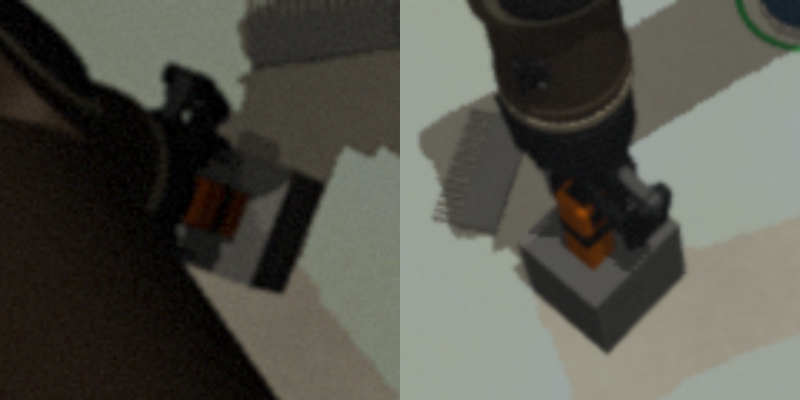

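The fingers straddle the meter's wide faces above the stand. Closing now.

>>> servo_tool([
  [0,0,0,0,0,0,0],
  [0,0,0,0,0,0,-0.2],
  [0,0,0,0,0,0,-0.5],
  [0,0,0,0,0,0,-1],
  [0,0,0,0,0,0,-1],
], force=40)

```text
t: 8.7
position: [0.5946, 0.297, 0.1184]
eef_rot: [0.814, 0.581, 0.001, 0.0]
force: [-1.1, 0.3, 7.5]
opening: 0.321
```

>>> servo_tool([
  [0,0,0,0,0,0,-1],
  [0,0,0,0,0,0,-1],
  [0,0,-0.01,0,0,0,-1],
  [0,0,-0.02,0,0,0,-1],
  [0,0,-0.02,0,0,0,-1],
])

```text
t: 9.2
position: [0.5941, 0.2968, 0.1274]
eef_rot: [0.814, 0.581, 0.001, 0.0]
force: [-0.2, -0.4, -0.7]
opening: 0.321
```

```bash
python3 -c "
from m import *
go([.593,.2965,.22],71)"
```

```text
t 9.2 pos [0.5941 0.2968 0.1274] yaw 71.0 tilt z [ 0.001  0.001 -1.   ] F [-0.17 -0.38 -0.65] open 0.321
  -> [0.593, 0.2965, 0.22] 71 shift [-0.0012 -0.0017 -0.1852] rot [ 0.0003 -0.0003  0.0001]
```

>>> servo_tool([
  [0,0,-0.03,0,0,0,-1],
  [0,0,-0.09,0,0,0,-1],
  [0,0,-0.16,0,0,0,-1],
  [0,0,-0.24,0,0,0,-1],
  [0,0,-0.33,0,0,0,-1],
])

```text
t: 9.7
position: [0.5931, 0.2963, 0.2932]
eef_rot: [0.814, 0.581, -0.001, -0.0]
force: [1.7, -0.6, -2.7]
opening: 0.328
```

>>> servo_tool([
  [0,0,-0.01,0,0,0,-1],
  [0,0,-0.01,0,0,0,-1],
])

```text
t: 9.9
position: [0.5942, 0.2971, 0.2991]
eef_rot: [0.814, 0.581, 0.002, 0.0]
force: [0.4, -0.5, -2.0]
opening: 0.324
```

```bash
python3 -c "
from m import *
go([.535,-.234,.295],71)
t=snap('top','t8');s=snap('side','s8')
cv2.imwrite('pics/c8.png',np.hstack([cv2.resize(t['pixels'][140:280,90:230],(400,400)),cv2.resize(s['pixels'][230:390,190:350],(400,400))])[:,:,::-1])"
```

```text
t 9.9 pos [0.5942 0.2971 0.2991] yaw 71.0 tilt z [ 0.003  0.002 -1.   ] F [ 0.36 -0.54 -2.  ] open 0.324
  -> [0.535, -0.234, 0.295] 71 shift [-1.043   0.2336  0.0059] rot [ 0.0009 -0.0009  0.0001]
```

View pics/c8.png

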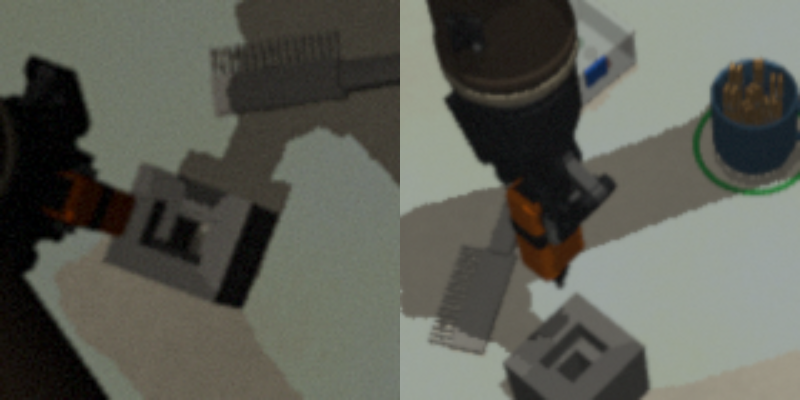

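The meter is held upright and clear of the stand, with its tip about 0.19 m up. I'll carry it over the mug, which tops out at 0.10 m.

>>> servo_tool([
  [-0.05,0.011,0,0,0,0,-1],
  [-0.12,0.027,0,0,0,0,-1],
  [-0.2,0.045,0,0,0,0,-1],
  [-0.28,0.063,0,0,0,0,-1],
  [-0.36,0.081,0,0,0,0,-1],
])

```text
t: 10.5
position: [0.5723, 0.1113, 0.2944]
eef_rot: [0.814, 0.581, -0.002, -0.001]
force: [1.2, 0.6, -1.1]
opening: 0.32
```

>>> servo_tool([
  [-0.08,0.018,0,0,0,0,-1],
  [-0.16,0.036,0,0,0,0,-1],
  [-0.24,0.054,0,0,0,0,-1],
  [-0.32,0.072,0,0,0,0,-1],
  [-0.4,0.09,0,0,0,0,-1],
])

```text
t: 11.0
position: [0.5496, -0.0923, 0.2947]
eef_rot: [0.814, 0.581, -0.001, -0.001]
force: [0.2, 0.2, -1.5]
opening: 0.321
```

>>> servo_tool([
  [-0.08,0.018,0,0,0,0,-1],
  [-0.15,0.034,0,0,0,0,-1],
  [-0.21,0.047,0,0,0,0,-1],
  [-0.26,0.058,0,0,0,0,-1],
  [-0.283,0.063,0,0,0,0,-1],
])

```text
t: 11.5
position: [0.5331, -0.2375, 0.2944]
eef_rot: [0.815, 0.579, -0.001, -0.001]
force: [-0.4, 0.4, -1.2]
opening: 0.322
```

>>> servo_tool([
  [0,0,0,0,0,0,-1],
  [0,0,0,0,0,0,-1],
])

```text
t: 11.7
position: [0.5348, -0.233, 0.2958]
eef_rot: [0.814, 0.581, 0.0, -0.001]
force: [0.5, 0.5, -1.9]
opening: 0.32
```

```bash
python3 -c "
from m import *
go([.535,-.234,.135],71)"
```

```text
t 11.7 pos [ 0.5348 -0.233   0.2958] yaw 71.1 tilt z [-0.001  0.002 -1.   ] F [ 0.5   0.46 -1.87] open 0.32
  -> [0.535, -0.234, 0.135] 71 shift [-0.0021  0.0015  0.3215] rot [-0.0005 -0.0003  0.0004]
```

>>> servo_tool([
  [-0.001,0.001,0.07,0,0,0,-1],
  [-0.002,0.001,0.15,0,0,0,-1],
  [-0.002,0.001,0.23,0,0,0,-1],
  [-0.002,0.001,0.3,0,0,0,-1],
  [-0.002,0.001,0.34,0,0,0,-1],
])

```text
t: 12.2
position: [0.534, -0.2326, 0.1236]
eef_rot: [0.813, 0.582, -0.001, -0.002]
force: [-0.2, -0.4, -0.7]
opening: 0.323
```

>>> servo_tool([
  [0,0,0,0,0,0,-1],
  [0,0,0,0,0,0,-1],
])

```text
t: 12.4
position: [0.5356, -0.2341, 0.127]
eef_rot: [0.813, 0.582, 0.0, -0.0]
force: [0.9, 0.1, -0.4]
opening: 0.321
```

```bash
python3 -c "
from m import *
go([.535,-.234,.105],71)
t=snap('top','t9');s=snap('side','s9')
cv2.imwrite('pics/c9.png',np.hstack([cv2.resize(t['pixels'][190:310,340:460],(400,400)),cv2.resize(s['pixels'][140:240,320:420],(400,400))])[:,:,::-1])"
```

```text
t 12.4 pos [ 0.5356 -0.2341  0.127 ] yaw 71.1 tilt z [ 0.     0.001 -1.   ] F [ 0.86  0.12 -0.37] open 0.321
  -> [0.535, -0.234, 0.105] 71 shift [-0.0002 -0.0013  0.044 ] rot [-0.     -0.0003  0.0007]
```

View pics/c9.png

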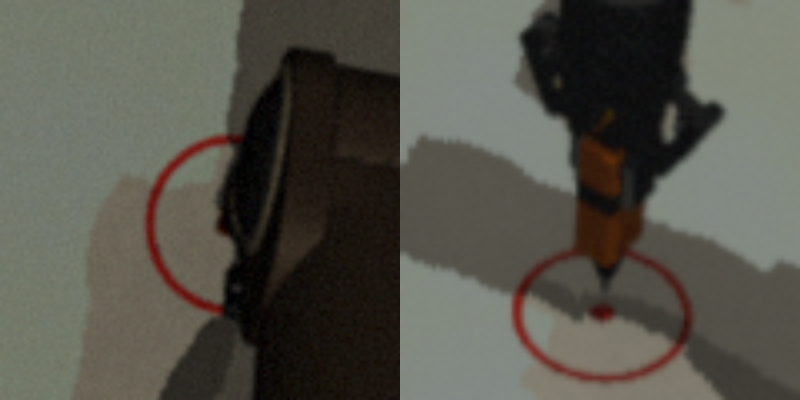

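The tip hangs right above the red dot: tip end at about (370.7, 212) and dot at (370.2, 218) in the side image. I'll check the offset numerically.

```bash
python3 -c "
from m import *
s=load('s9'); print(ray0(s,[[370.2,218]]), [ (h,ray0(s,[[370.7,212.2]],h).round(4).tolist()) for h in(.018,.021)])
# meter axis tilt seen from side: orange shell points
P=cloud(s); px=s['pixels'].astype(int); m=(px[...,0]-px[...,2]>35)&(px[...,1]-px[...,2]>8)&(np.linalg.norm(P[...,:2]-[.535,-.234],axis=-1)<.05)
q=P[m]
for a,b in((.055,.075),(.075,.095),(.095,.115),(.115,.135)):
  k=q[(q[:,2]>a)&(q[:,2]<b)]; print(a,len(k),k.mean(0).round(4),np.percentile(k[:,:2],[5,95],axis=0).round(4).tolist())
print('z min',np.percentile(q[:,2],2))
"
```

```text
[[ 0.53426653 -0.23273385  0.        ]] [(0.018, [[0.5352, -0.2366, 0.018]]), (0.021, [[0.5345, -0.234, 0.021]])]
0.055 26 [ 0.5339 -0.22    0.0717] [[0.5195, -0.235], [0.5499, -0.2113]]
0.075 88 [ 0.5316 -0.2199  0.0854] [[0.5189, -0.2377], [0.5498, -0.2113]]
0.095 57 [ 0.5333 -0.217   0.1029] [[0.5213, -0.2274], [0.5479, -0.2111]]
0.115 16 [ 0.536  -0.2156  0.1322] [[0.5269, -0.2184], [0.5456, -0.2118]]
z min 0.06821804974885937
```

>>> servo_tool([
  [0,-0.001,0.012,0,0,0,-1],
  [0,-0.001,0.022,0,0,0,-1],
  [0,-0.001,0.032,0,0,0,-1],
  [0,-0.001,0.032,0,0,0,-1],
  [0,-0.001,0.032,0,0,0,-1],
])

```text
t: 13.0
position: [0.5343, -0.2355, 0.1103]
eef_rot: [0.814, 0.581, -0.0, -0.0]
force: [-1.0, 0.1, -0.9]
opening: 0.325
```

>>> servo_tool([
  [0,0,0.002,0,0,0,-1],
  [0,0,0.004,0,0,0,-1],
  [0,0,0.004,0,0,0,-1],
])

```text
t: 13.3
position: [0.5344, -0.2355, 0.1084]
eef_rot: [0.814, 0.581, -0.0, -0.0]
force: [-1.2, -0.2, -1.1]
opening: 0.325
```

>>> servo_tool([
  [0,0,0.002,0,0,0,-1],
  [0,0,0.004,0,0,0,-1],
  [0,0,0.004,0,0,0,-1],
])

```text
t: 13.6
position: [0.5345, -0.2356, 0.1066]
eef_rot: [0.814, 0.581, 0.0, 0.0]
force: [-0.3, -1.2, -0.1]
opening: 0.321
```

>>> servo_tool([
  [0,0,0.002,0,0,0,-1],
  [0,0,0.004,0,0,0,-1],
  [0,0,0.004,0,0,0,-1],
])

```text
t: 13.9
position: [0.5345, -0.2356, 0.1045]
eef_rot: [0.814, 0.581, 0.0, 0.0]
force: [-0.5, 0.3, 1.3]
opening: 0.326
```

```bash
python3 -c "
from m import *
go([.535,-.234,.101],71)"
```

```text
t 13.9 pos [ 0.5345 -0.2356  0.1045] yaw 71.0 tilt z [ 0. -0. -1.] F [-0.46  0.32  1.29] open 0.326
  -> [0.535, -0.234, 0.101] 71 shift [ 0.0033 -0.0001  0.007 ] rot [0.0001 0.     0.0001]
```

>>> servo_tool([
  [0,0,0.002,0,0,0,-1],
  [0,0,0.004,0,0,0,-1],
  [0,0,0.006,0,0,0,-1],
  [0,0,0.007,0,0,0,-1],
  [0,0,0.007,0,0,0,-1],
])

```text
t: 14.4
position: [0.5345, -0.2356, 0.101]
eef_rot: [0.814, 0.581, 0.0, 0.0]
force: [-0.4, -0.6, 2.4]
opening: 0.321
```

>>> servo_tool([
  [0,0,0,0,0,0,-1],
  [0,0,0,0,0,0,-1],
  [0,0,0,0,0,0,-1],
  [0,0,0,0,0,0,-1],
  [0,0,0,0,0,0,-1],
])

```text
t: 14.9
position: [0.5345, -0.2356, 0.101]
eef_rot: [0.814, 0.581, 0.0, 0.0]
force: [1.0, -0.0, 2.9]
opening: 0.324
```

```bash
python3 -c "
from m import *
go([.535,-.234,.101],71)
F=[]
t=snap('top','t10');s=snap('side','s10')
for i in range(6): snapshot('side'); F.append(read_state()['force'][2])
print('Fz',np.round(F,2))
for q in(t,s): print(mugfit(q,np.array([.55,.002])))
print('green',ring(t,'g',(265,335,215,280)),ring(s,'g',(300,362,260,312)))
P=cloud(s); px=s['pixels'].astype(int); m=(px[...,0]-px[...,2]>35)&(px[...,1]-px[...,2]>8)&(np.linalg.norm(P[...,:2]-[.535,-.234],axis=-1)<.05); print('shell zmin',np.percentile(P[m][:,2],2))
cv2.imwrite('pics/c10.png',np.hstack([cv2.resize(t['pixels'][190:310,250:450],(500,300)),cv2.resize(s['pixels'][150:230,330:410],(300,300))])[:,:,::-1])"
```

```text
t 14.9 pos [ 0.5345 -0.2356  0.101 ] yaw 71.0 tilt z [ 0. -0. -1.] F [ 0.98 -0.04  2.9 ] open 0.324
  -> [0.535, -0.234, 0.101] 71 shift [ 0.0033 -0.0001  0.0001] rot [0.0001 0.     0.0001]
Fz [2.4  2.7  2.31 2.41 3.02 2.36]
(array([0.5518, 0.0022]), 274, array([ 0.497 , -0.0096]), 52, np.float64(12.2))
(array([0.5509, 0.0048]), 225, array([ 0.4936, -0.0054]), 69, np.float64(10.1))
green (array([0.552 , 0.0026]), np.float64(0.0551), 310) (array([0.5511, 0.0036]), np.float64(0.055), 148)
shell zmin 0.04313903607845093
```

View pics/c10.png

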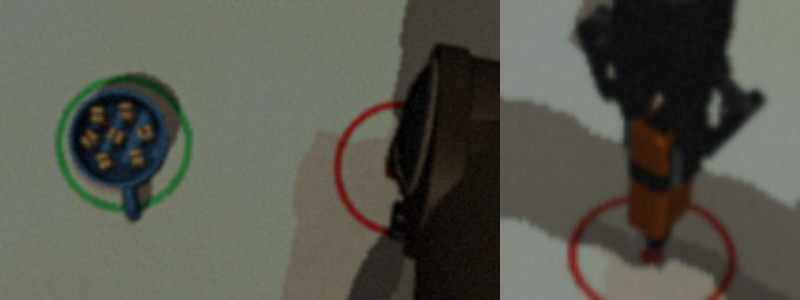

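The mug stands in the green ring, and the meter is upright with its tip on the red dot. Net Fz is about +2.5 N plus 1.3 N meter weight, roughly 3.8 N, so the spring is about 6 mm in. Handing in.

```bash
python3 -c "
from station import close_job
print(close_job())"
```

```text
the job is handed in; nothing more can be done
None
```

I slid the mug by its handle into the green ring and let go of it. I then took the meter from its stand and handed in the job while holding it upright on the red dot, about 15 s in. The interface gave no verdict.

Last checks:
- **Mug:** it stands within about 1.5 mm of the green ring's centre, and both cameras agree. It looked upright in the last picture.
- **Meter position:** the hand was upright and steady, and the last side view shows the tip on the dot. I estimate the tip about 1–3 mm from the centre; there was some offset in y that I left because the limit is 8 mm.
- **Press:** the tip pushes with about 3.8 N, which puts the spring about 6–6.5 mm in. This matches the drop below first contact, about 6.3 mm.
- **Other objects:** the later pictures covered the comb, box, jar and jug only in part, and those parts looked unchanged. I did not measure whether any bystander moved.

One reading disagreed: the depth estimate of the lower edge of the meter's shell came out at 43 mm, where about 38 mm was expected. That estimate is rough, and it was also a few mm high in the check before contact. I trusted the force and the hand height instead.

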